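# Find the dragging bauble turntables and collar them

## Task

One or two of the three bauble turntables have a dragging bearing, and they all look alike: turn each of the three by its pin through about a quarter turn and feel which ones drag, never pushing on a turntable with more than 20 N. Then gently slip a red collar over the spindle of every turntable that drags, down flat on its disc, put none on those that run freely, and leave a collar that is not needed on the wooden block. Do not disturb the other things on the bench.

Things in the scene. Friction and masses are not known exactly. Their poses are not given: they have to be found in the camera images.
- wheel_1: turning head of turntable 1: white disc 120 mm across, top 55 mm above the bench, on a fixed blue round housing. Origin on the upright turning axis at bench level; its x axis points to the black pin and turns with the head. A steel spindle, 14 mm across, rises 24 mm above the disc's centre. Turns endlessly either way, no spring, stays where it is left.
- pin_1 (a point): centre of the top of turntable 1's upright black turning pin, 12 mm across, 35 mm tall, 46 mm from the axis, top 90 mm above the bench. Pushing it sideways turns the head: under 1 N (0.03 N m) if the bearing is good, a steady 3 to 6 N (0.13 to 0.26 N m) if it drags, felt while it moves and fading within a fraction of a second of stopping.
- wheel_2: turning head of turntable 2: white disc 120 mm across, top 55 mm above the bench, on a fixed blue round housing. Origin on the upright turning axis at bench level; its x axis points to the black pin and turns with the head. A steel spindle, 14 mm across, rises 24 mm above the disc's centre. Turns endlessly either way, no spring, stays where it is left.
- pin_2 (a point): centre of the top of turntable 2's upright black turning pin, 12 mm across, 35 mm tall, 46 mm from the axis, top 90 mm above the bench. Pushing it sideways turns the head: under 1 N (0.03 N m) if the bearing is good, a steady 3 to 6 N (0.13 to 0.26 N m) if it drags, felt while it moves and fading within a fraction of a second of stopping.
- wheel_3: turning head of turntable 3: white disc 120 mm across, top 55 mm above the bench, on a fixed blue round housing. Origin on the upright turning axis at bench level; its x axis points to the black pin and turns with the head. A steel spindle, 14 mm across, rises 24 mm above the disc's centre. Turns endlessly either way, no spring, stays where it is left.
- pin_3 (a point): centre of the top of turntable 3's upright black turning pin, 12 mm across, 35 mm tall, 46 mm from the axis, top 90 mm above the bench. Pushing it sideways turns the head: under 1 N (0.03 N m) if the bearing is good, a steady 3 to 6 N (0.13 to 0.26 N m) if it drags, felt while it moves and fading within a fraction of a second of stopping.
- collar_1: red plastic collar (out-of-use marker), a plain ring 40 mm outside, 22 mm hole, 20 mm tall, 40 g; origin at the centre of its underside. It slips over a turntable's spindle with 4 mm to spare all round and rests flat on the disc.
- collar_2: red plastic collar (out-of-use marker), a plain ring 40 mm outside, 22 mm hole, 20 mm tall, 40 g; origin at the centre of its underside. It slips over a turntable's spindle with 4 mm to spare all round and rests flat on the disc.
- block: fixed wooden block 60 x 140 x 40 mm (x, y, z), origin at the centre of its underside; the two collars start on its top, 35 mm either side of its centre along its long (y) axis.
- jar: bystander: amber paint jar, 66 mm across, 85 mm tall; origin at the centre of its underside.
- cup: bystander: terracotta paint cup, 68 mm across, 45 mm tall; origin at the centre of its underside.
- bauble: bystander: white sheep bauble on a small blue foot, about 75 mm across, 95 mm tall; origin at the centre of its underside.
- glue: bystander: white glue bottle, 48 mm across, 150 mm tall; origin at the centre of its underside.
- phone: bystander: black phone lying flat, 110 x 50 x 12 mm; origin at the centre of its underside.
- brush: bystander: paint brush lying on the bench; origin at its middle.
- bowl: bystander: blue bowl, 100 mm across, 50 mm tall; origin at the centre of its underside.
Things that resemble listed ones, but are neither listed nor needed, are in the scene too. What is shaped like the part that bears wheel_1 but yellow is not meant.

How it is judged:
By the outcome, as a careful person would: the job done as asked, in the order asked, and still so for the second after the job is handed in, with the robot touching nothing.
It also fails if it takes over 72 s, if anything falls off the work surface, if the arm or the gripper's body presses on something with over 40 N, if the wrist force passes 120 N, or if a joint passes its speed limit or range.

## Robot

A 6-joint arm with a two-finger parallel gripper is mounted at the origin on the work surface. World frame = base frame: x ahead of the robot, y to its left, z up, the work surface at z = 0. Lengths are in m, angles in rad, forces in N, time in s.
With the tool pointing down it reaches from about 0.325 to 0.9 m from the base axis. Payload 6.1 kg.
Tool frame: the origin (TCP) lies midway between the tips of the shut fingers; the grasp point (between the pads) lies 19 mm behind it; z points along the fingers, y is the line along which they close (so a half turn about z gives the same grasp; the last joint's range is limited). The gripper opens to 85 mm and grips with 20 to 120 N. Pads are 22 mm wide; open, the fingers measure 114 mm over their backs; the gripper's body (76 mm by 85 mm) begins 54 mm behind the grasp point. The pads swing forward as they close: fully open they stand 13 mm farther back than shut.
Start: joints at [1.113, 0.22, 1.526, -0, 1.395, -0.126], TCP at [0.204, 0.591, 0.231] pointing down, gripper open.
Joint ranges: [-2.98, 2.98], [-0.91, 2.08], [0.09, 2.57], [-1.24, 4.39], [0.2, 2.65], [-2.68, 2.68]. Speed limits (rad/s): [2.57, 2.57, 3.01, 3.14, 3.14, 3.14].

## Interface

Orientations are given as [roll, pitch, yaw] about the fixed x, y, z axes, in that order (R = Rz(yaw) Ry(pitch) Rx(roll)).
In Python, from plant import movep, move_l, set_joints, gripper_to, hold, inverse_kinematics, observe, get_image, get_calibration, Unreachable, job_done gives the robot as it stands. Calls block until the motion is done:
- movep(position, orientation): joint-space move of the TCP to a pose.
- move_l(position, feed=0.15, rotation=None, max_force=None): straight line of the TCP; rotation=None keeps the orientation; feed is the mean speed in m/s. With max_force (N) it stops when the force on the tool has changed by that much, and returns True; else False.
- set_joints(angles): joint-space move.
- gripper_to(opening, f_grip=None): finger opening in m; f_grip is the grip in N (None keeps the last); returns when the fingers have stopped.
- hold(seconds).
- inverse_kinematics(position, orientation): joint angles nearest the present ones, or None.
- observe(): the state.
- get_image(name): name is "scene" or "top"; returns (picture, depth): 420x560x3 uint8, red, green, blue; 420x560 float32, m along the optical axis (not along the pixel's ray), 0 where there is no reading.
- get_calibration(name): a dict with "intrinsics" (3x3 intrinsics, pixels), "world_from_camera" (4x4, takes a point from camera to world coordinates). Camera axes: x right, y down, z forward; pixel columns grow to the right and rows downward; lengths in m; the calibration is good to about 2 mm. A picture is of the moment at which its call begins. get_calibration takes no time and is no camera call.
A pose or a line that the arm cannot do raises Unreachable and nothing moves.
- job_done(): hands the job in; it is judged then, once.
The state is a dict: "time_s": time; "q": joint angles; "joint_velocities": joint speeds; "joint_torque": joint torques, N m; "eef_pos": TCP position; "tcp_rot": TCP orientation; "ft_force": force on the tool from outside, world axes, zero at the start; "torque": the same for the moment, N m; "opening": finger opening in m; "grasp_force": force on a finger pad.
Only numpy, scipy, OpenCV 4.12 (cv2) and the standard library are available. Lean on these libraries where they do the work, as an engineer would, in place of code of your own. Each camera call takes 0.05 s, during which the arm holds its last target. There are 200 camera calls.

## Working session

There is one attempt and no reset: what is moved stays moved. The work goes in short steps, each a Python script; the robot and the scene stay as the last script left them, time stands still between calls to the robot, and variables do not carry over. Pictures are saved under pics/ and viewed, at most 10 in all, crops included, and the job is handed in when it is done.

```bash
ls; mkdir -p pics; python3 - <<'E'
from plant import *
import cv2, numpy as np
for n in ("top","scene"):
    im,d=get_image(n); cv2.imwrite(f"pics/{n}0.png",im[:,:,::-1]); np.save(f"pics/{n}0.npy",d)
    print(n,get_calibration(n))
print(observe())
E
```

```text
pics
top {'intrinsics': array([[394.45100339,   0.        , 282.52182972],
       [  0.        , 394.45100339, 206.02799519],
       [  0.        ,   0.        ,   1.        ]]), 'world_from_camera': array([[ 4.75143511e-02, -9.77620460e-01,  2.04940533e-01,
         2.45100618e-01],
       [-9.98870193e-01, -4.63286802e-02,  1.05825989e-02,
         1.08234983e-01],
       [-8.51140818e-04, -2.05211815e-01, -9.78717215e-01,
         1.42301098e+00],
       [ 0.00000000e+00,  0.00000000e+00,  0.00000000e+00,
         1.00000000e+00]])}
scene {'intrinsics': array([[509.80170385,   0.        , 270.29840265],
       [  0.        , 509.80170385, 207.85639137],
       [  0.        ,   0.        ,   1.        ]]), 'world_from_camera': array([[ 0.86621087,  0.33462755, -0.37108374,  1.12536437],
       [ 0.49952002, -0.56119428,  0.65995509, -0.91226462],
       [ 0.01258908, -0.75702403, -0.65326574,  1.12640792],
       [ 0.        ,  0.        ,  0.        ,  1.        ]])}
{'time_s': 0.1, 'q': array([ 1.11292326e+00,  2.21165123e-01,  1.52752458e+00,  3.19306343e-05,
        1.39470791e+00, -1.26090670e-01]), 'joint_velocities': array([ 0.0003533 , -0.00256845, -0.00389447,  0.00014961, -0.00240683,
        0.00023251]), 'joint_torque': array([ 1.18718210e-03, -4.98240781e+01, -3.90548980e+01, -5.55222164e-05,
        5.61062334e-03, -3.98400903e-05]), 'eef_pos': array([0.20331926, 0.59041274, 0.23028282]), 'tcp_rot': array([-3.13980597e+00, -2.58163981e-04,  2.80980440e+00]), 'ft_force': array([ 1.02336676, -0.28366643,  0.08738958]), 'torque': array([-0.01791288, -0.0181344 ,  0.0205735 ]), 'grasp_force': 0.0, 'opening': 0.08536243066027994}
```

View pics/top0.png

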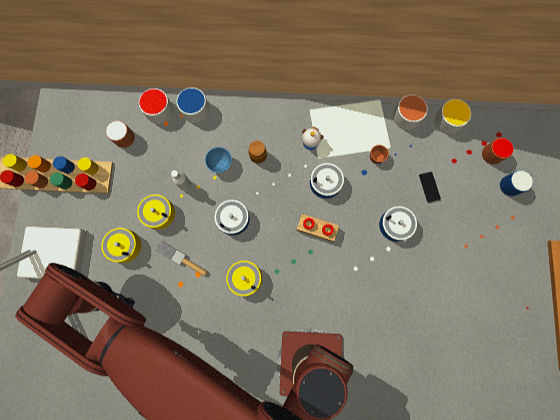

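View pics/scene0.png

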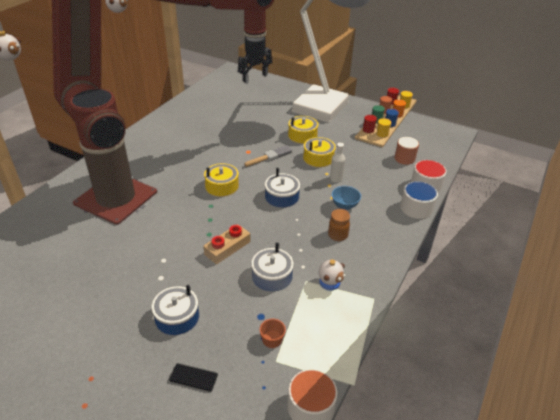

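The top view shows three blue turntables at about (232,217), (327,181) and (400,223), and the block with its collars at (318,228). The yellow ones at (155,212), (121,245) and (244,279) aren't meant. I'll enlarge that part.

```bash
python3 - <<'E'
import cv2
im=cv2.imread("pics/top0.png")
cv2.imwrite("pics/crop0.png",cv2.resize(im[150:260,205:425],(792,396),interpolation=cv2.INTER_CUBIC))
E
```

```text
(no output)
```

View pics/crop0.png

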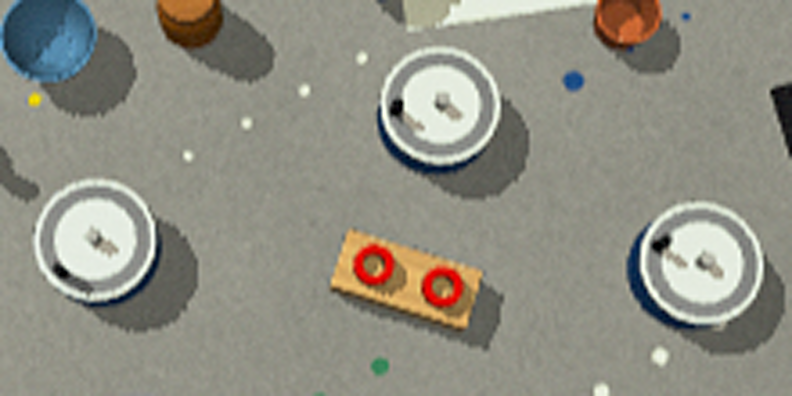

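Disc centres in the crop are about (97,241), (441,106) and (701,263). The pins are at (61,270), (396,106) and (660,242), and the collars at (375,264) and (442,287). Next I'll turn these into positions, using depth for the fits.

```bash
cat >h.py <<'E'
from plant import *
import cv2, numpy as np
def cloud(n,d):
    c=get_calibration(n);K=c["intrinsics"];T=c["world_from_camera"]
    v,u=np.mgrid[:d.shape[0],:d.shape[1]]
    return np.stack([(u-K[0,2])/K[0,0]*d,(v-K[1,2])/K[1,1]*d,d],-1)@T[:3,:3].T+T[:3,3]
def pix(n,u,v,z):
    c=get_calibration(n);T=c["world_from_camera"]
    r=T[:3,:3]@np.linalg.inv(c["intrinsics"])@[u,v,1.]
    return T[:3,3]+r*(z-T[2,3])/r[2]
def blob(P,c,r,z0,z1):
    m=(np.hypot(P[...,0]-c[0],P[...,1]-c[1])<r)&(P[...,2]>z0)&(P[...,2]<z1)
    q=P[m]
    (x,y),rad=cv2.minEnclosingCircle(q[:,:2].astype(np.float32)) if len(q) else ((0,0),0)
    return q.mean(0) if len(q) else None,(x,y),rad,len(q)
E
python3 - <<'E'
from h import *
np.set_printoptions(precision=4,suppress=True)
D={n:np.load(f"pics/{n}0.npy") for n in("top","scene")}
P={n:cloud(n,d) for n,d in D.items()}
f=lambda a,b:(205+a/3.6-.36,150+b/3.6-.36)
for w,p in(((97,241),(61,270)),((441,106),(396,106)),((701,263),(660,242))):
    c=pix("top",*f(*w),.055);pp=pix("top",*f(*p),.09)
    print("disc",c,"pin",pp,"r",np.hypot(*(pp-c)[:2]))
    for n in P: print(n,"disc",blob(P[n],c,.075,.048,.061),"\n   pin",blob(P[n],pp,.03,.083,.1),"\n spindle",blob(P[n],c,.02,.07,.09))
for w in((375,264),(442,287)):
    c=pix("top",*f(*w),.06); print("collar",c)
    for n in P: print(n,blob(P[n],c,.03,.052,.066))
Z=P["top"]
for nm,(u,v),zz in(("bauble",(312,138),.08),("cup",(379,155),.045),("jar",(257,150),.085),("bowl",(217,159),.05),("glue",(178,178),.15),("brush",(185,258),.01),("phone",(430,187),.012)): print(nm,pix("top",u,v,zz))
E
```

```text
disc [0.4851 0.3005 0.055 ] pin [0.4494 0.3277 0.09  ] r 0.044848133823763375
top disc (array([0.4854, 0.3018, 0.0543]), (0.48577019572257996, 0.30240359902381897), 0.06015283241868019, 836) 
   pin (array([0.4489, 0.3298, 0.0892]), (0.44603627920150757, 0.32911577820777893), 0.003871895605698228, 10) 
 spindle (array([0.4847, 0.3022, 0.0775]), (0.48452645540237427, 0.3030024766921997), 0.006902134977281094, 14)
scene disc (array([0.4918, 0.2947, 0.0557]), (0.4892411530017853, 0.30067598819732666), 0.06381004303693771, 610) 
   pin (array([0.453 , 0.3257, 0.0899]), (0.4541875123977661, 0.3268972635269165), 0.006140989251434803, 11) 
 spindle (array([0.4899, 0.2978, 0.0782]), (0.48944634199142456, 0.2959781587123871), 0.009929249994456768, 15)
disc [ 0.638  -0.0325  0.055 ] pin [0.6259 0.0149 0.09  ] r 0.048859581043385135
top disc (array([ 0.6372, -0.0322,  0.0544]), (0.6376357078552246, -0.03151639923453331), 0.060500383377075195, 787) 
   pin (array([0.6265, 0.0135, 0.0891]), (0.6267917156219482, 0.013465899974107742), 0.0050068083219230175, 9) 
 spindle (array([ 0.6373, -0.031 ,  
[... 1212 characters left out ...]
4744 0.0282 0.06  ]
top (array([0.4733, 0.03  , 0.0579]), (0.4733591079711914, 0.029094858095049858), 0.020133335143327713, 71)
scene (array([0.4775, 0.0239, 0.0588]), (0.47811609506607056, 0.02691776305437088), 0.021818198263645172, 100)
collar [ 0.4549 -0.0374  0.06  ]
top (array([ 0.4541, -0.0383,  0.0583]), (0.45482566952705383, -0.03809212148189545), 0.020268889144062996, 72)
scene (array([ 0.4596, -0.0427,  0.0591]), (0.4572089612483978, -0.04296959936618805), 0.02311178855597973, 102)
bauble [0.7819 0.0284 0.08  ]
cup [ 0.7414 -0.2213  0.045 ]
jar [0.7252 0.2235 0.085 ]
bowl [0.6964 0.3702 0.05  ]
glue [0.5909 0.4761 0.15  ]
brush [0.3356 0.4616 0.01  ]
phone [ 0.638  -0.4168  0.012 ]
```

```bash
cat >>h.py <<'E'
W=[((.4857,.3020),(.4480,.3295)),((.6377,-.0318),(.6264,.0137)),((.4900,-.2901),(.5032,-.2450))]
def way(k,s,h,f):
    """tool pose rigid to head k: f = rad past the first-contact angle, s = sense, h = half-turn flag"""
    c,p=np.array(W[k]);th=np.arctan2(*(p-c)[::-1])+s*f
    e=np.array([np.cos(th),np.sin(th)]);t=np.array([-e[1],e[0]])
    xy=c+.046*e-s*.021*t
    y=(th+h*np.pi+np.pi)%(2*np.pi)-np.pi
    return xy,[np.pi,0,y]
E
python3 - <<'E'
from h import *
for k in range(3):
  for s in(1,-1):
    for h in(0,1):
      q=[]
      for f in np.radians(np.arange(-22,99,10)):
        xy,r=way(k,s,h,f); j=inverse_kinematics([*xy,.065],r); q.append(None if j is None else round(float(j[5]),2))
      print(k,s,h,q)
E
```

```text
0 1 0 [-0.06, -0.23, -0.4, -0.57, -0.75, -0.93, -1.12, -1.3, -1.49, -1.68, -1.87, -2.06, -2.26]
0 1 1 [None, None, None, 2.57, 2.39, 2.21, 2.02, 1.84, 1.65, 1.46, 1.27, 1.08, 0.89]
0 -1 0 [-0.88, -0.69, -0.5, -0.32, -0.13, 0.05, 0.23, 0.4, 0.58, 0.75, 0.92, 1.08, 1.25]
0 -1 1 [2.26, 2.45, 2.64, None, None, None, None, None, -2.56, -2.39, -2.22, -2.06, -1.89]
1 1 0 [0.04, -0.13, -0.3, -0.48, -0.65, -0.83, -1.01, -1.2, -1.38, -1.57, -1.76, -1.95, -2.14]
1 1 1 [None, None, None, 2.66, 2.49, 2.31, 2.13, 1.94, 1.76, 1.57, 1.38, 1.19, 1.0]
1 -1 0 [-0.77, -0.58, -0.4, -0.21, -0.03, 0.15, 0.33, 0.5, 0.67, 0.84, 1.01, 1.18, 1.34]
1 -1 1 [2.37, 2.56, None, None, None, None, None, -2.64, -2.47, -2.3, -2.13, -1.96, -1.8]
2 1 0 [0.07, -0.09, -0.27, -0.44, -0.61, -0.79, -0.98, -1.16, -1.35, -1.54, -1.73, -1.92, -2.11]
2 1 1 [None, None, None, None, 2.53, 2.35, 2.17, 1.98, 1.8, 1.61, 1.42, 1.22, 1.03]
2 -1 0 [-0.74, -0.55, -0.36, -0.18, 0.01, 0.19, 0.36, 0.54, 0.71, 0.88, 1.05, 1.21, 1.37]
2 -1 1 [2.4, 2.59, None, None, None, None, None, -2.6, -2.43, -2.26, -2.1, -1.93, -1.77]
```

```bash
cat >>h.py <<'E'
def probe(k,s=-1,h=0):
    xy,r=way(k,s,h,np.radians(-22))
    movep([*xy,.15],r); move_l([*xy,.065],feed=.12); 
    b=np.mean([observe()["ft_force"] for _ in range(5)],0)
    for d in np.arange(-15,99,8):
        xy,r=way(k,s,h,np.radians(d)); hit=move_l([*xy,.065],feed=.06,rotation=r,max_force=12)
        th=r[2]; t=s*np.array([-np.sin(th),np.cos(th)])
        o=observe(); F=o["ft_force"]-b
        print(k,d,"push %.2f radial %.2f z %.2f  t %.2f"%(-F[:2]@t,F[0]*np.cos(th)+F[1]*np.sin(th),F[2],o["time_s"]),hit)
        if hit: break
    xy,r=way(k,s,h,np.radians(d-8)); move_l([*xy,.065],feed=.08,rotation=r)
    move_l([*xy,.15],feed=.2)
    print("t",observe()["time_s"])
E
python3 - <<'E'
from h import *
gripper_to(0.0,20)
probe(0)
E
```

```text
0 -15 push -1.24 radial 1.12 z 0.11  t 3.44 False
0 -7 push -0.03 radial 1.40 z 0.25  t 3.73 False
0 1 push 0.45 radial 0.88 z 0.33  t 4.03 False
0 9 push 0.79 radial 1.27 z 0.97  t 4.32 False
0 17 push 0.98 radial 0.86 z 0.33  t 4.61 False
0 25 push 1.45 radial 0.73 z 0.78  t 4.90 False
0 33 push 0.21 radial 0.95 z 0.29  t 5.19 False
0 41 push 1.60 radial 0.93 z 0.24  t 5.48 False
0 49 push 1.37 radial 0.84 z 1.24  t 5.78 False
0 57 push 0.43 radial 1.59 z 1.12  t 6.07 False
0 65 push 0.67 radial 1.30 z 0.17  t 6.36 False
0 73 push 0.87 radial -0.67 z 0.76  t 6.65 False
0 81 push 0.79 radial 0.74 z 0.62  t 6.94 False
0 89 push 2.01 radial -0.16 z 1.79  t 7.23 False
0 97 push 0.23 radial -0.11 z -0.45  t 7.53 False
t 8.3917
```

```bash
python3 - <<'E'
from h import *
probe(1)
probe(2)
im,d=get_image("top"); cv2.imwrite("pics/top1.png",im[:,:,::-1]); np.save("pics/top1.npy",d)
cv2.imwrite("pics/crop1.png",cv2.resize(im[130:260,205:425,::-1],(792,468),interpolation=cv2.INTER_CUBIC))
E
```

```text
1 -15 push -0.11 radial 0.44 z -0.39  t 11.17 False
1 -7 push -0.68 radial 0.34 z -2.08  t 11.46 False
1 1 push 0.13 radial 0.33 z -1.45  t 11.75 False
1 9 push 1.26 radial -0.25 z -1.85  t 12.04 False
1 17 push 3.65 radial -0.63 z -1.15  t 12.33 False
1 25 push 2.92 radial 0.65 z -1.74  t 12.62 False
1 33 push 3.43 radial 2.33 z -3.03  t 12.92 False
1 41 push 3.71 radial 3.04 z -2.62  t 13.21 False
1 49 push 4.50 radial 2.47 z -2.62  t 13.50 False
1 57 push 4.30 radial 4.01 z -2.90  t 13.79 False
1 65 push 3.39 radial 2.43 z -2.17  t 14.08 False
1 73 push 3.98 radial 2.92 z -1.41  t 14.38 False
1 81 push 4.12 radial 2.64 z -1.82  t 14.67 False
1 89 push 3.28 radial 2.43 z -1.83  t 14.96 False
1 97 push 4.26 radial 2.69 z -2.12  t 15.25 False
t 16.1167
2 -15 push -0.59 radial 0.20 z -1.04  t 18.93 False
2 -7 push 0.01 radial 0.31 z -0.54  t 19.23 False
2 1 push 0.20 radial 1.05 z -0.81  t 19.52 False
2 9 push 0.21 radial -0.18 z -0.79  t 19.81 False
2 17 push 0.41 radial -0.18 z 0.40  t 20.10 False
2 25 push 1.00 radial 0.61 z -1.06  t 20.39 False
2 33 push 0.86 radial -0.27 z -1.68  t 20.68 False
2 41 push 0.63 radial 0.01 z -1.11  t 20.98 False
2 49 push 0.01 radial -0.92 z -1.02  t 21.27 False
2 57 push 0.96 radial -0.90 z -0.62  t 21.56 False
2 65 push 0.39 radial 0.34 z -0.18  t 21.85 False
2 73 push 0.52 radial -0.32 z -0.82  t 22.14 False
2 81 push -0.52 radial -0.87 z -0.44  t 22.43 False
2 89 push 0.94 radial -1.54 z -0.91  t 22.73 False
2 97 push 0.45 radial -1.38 z -0.70  t 23.02 False
t 23.8833
```

View pics/crop1.png

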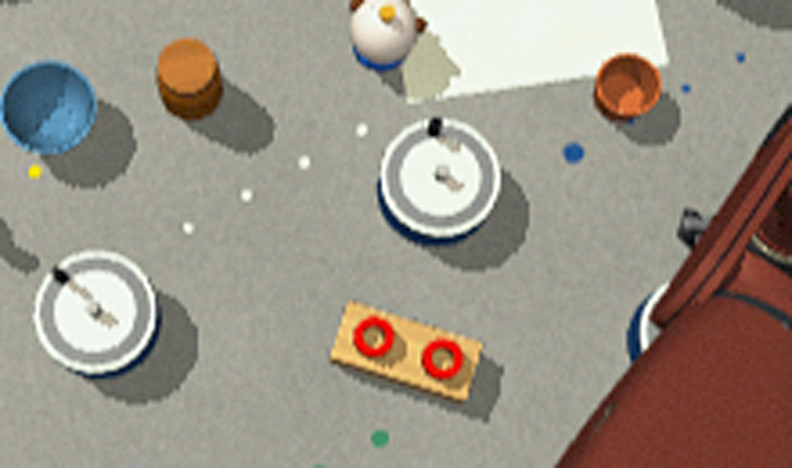

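The crop shows the pin of the left turntable at (60,272) and of the middle one at (435,127), so both turned. The right one is hidden by the arm. Only the middle one drags, at about 3.8 N. Next I'll open over collar 1, check all the pin angles by depth, and grasp.

```bash
python3 - <<'E'
from h import *
gripper_to(.058,20)
ps=np.radians(74)
movep([.4748,.0285,.12],[np.pi,0,ps])
for n in("top","scene"):
    im,d=get_image(n); P=cloud(n,d)
    for k in range(3):
        c,p=map(np.array,W[k])
        if n=="scene": c=c+[.002,-.002]
        m=(np.hypot(*(P[...,:2]-c).transpose(2,0,1))<.06)&(P[...,2]>.083)&(P[...,2]<.095)
        q=P[m].mean(0)[:2]-c; a0=np.arctan2(*(p-W[k][0])[::-1]); a=np.arctan2(q[1],q[0])
        print(n,k,m.sum(),np.hypot(*q),"pin deg",np.degrees(a),"turned",np.degrees((a-a0+np.pi)%(2*np.pi)-np.pi))
print(move_l([.4748,.0285,.0425],feed=.08,max_force=8))
gripper_to(.03,20); o=observe(); print(o["opening"],o["grasp_force"],o["time_s"],o["eef_pos"])
E
```

```text
top 0 14 0.04243394294199893 pin deg 48.90544710221965 turned -94.98593456703254
top 1 9 0.04600657915395546 pin deg 10.883899689215973 turned -93.06342127455522
top 2 12 0.04189473429193689 pin deg -19.999157371759967 turned -93.68530494549944
scene 0 13 0.03796878161702785 pin deg 45.0663191303928 turned -98.82506253885938
scene 1 14 0.04707332048360363 pin deg 7.776770115500458 turned -96.17055084827075
scene 2 19 0.048969404420906026 pin deg -22.997073653849277 turned -96.68322122758875
False
0.03829395355885969 20.572843090631068 27.25 [0.47554624 0.02843568 0.04330056]
```

All three turned by about 93°, and the collar is gripped. I'll carry it over turntable 2 and check the alignment from close by.

```bash
python3 - <<'E'
from h import *
np.set_printoptions(precision=4,suppress=True)
x,y=.4748,.0285
move_l([x,y,.13],feed=.12)
movep([.6385,-.0325,.13],[np.pi,0,np.radians(10)])
move_l([.6385,-.0325,.105],feed=.08)   # collar underside ~ .102
hold(.2)
o=observe(); print(o["eef_pos"],o["opening"],o["time_s"])
for n in("scene","top"):
    im,d=get_image(n); cv2.imwrite(f"pics/{n}2.png",im[:,:,::-1]); np.save(f"pics/{n}2.npy",d)
    P=cloud(n,d); R=im.astype(int)
    red=(R[...,0]>130)&(R[...,1]<60)&(R[...,2]<60)&(np.hypot(P[...,0]-.6385,P[...,1]+.0325)<.06)
    q=P[red]; print(n,red.sum(),q.min(0),q.max(0),q.mean(0))
    K=get_calibration(n);T=np.linalg.inv(K["world_from_camera"]);a=T[:3,:3]@[.6385,-.0325,.08]+T[:3,3];u=K["intrinsics"]@a;u=(u/u[2]).astype(int);print(u)
    cr=im[max(u[1]-50,0):u[1]+50,u[0]-65:u[0]+65,::-1]
    cv2.imwrite(f"pics/crop2{n}.png",cv2.resize(cr,None,fx=6,fy=6,interpolation=cv2.INTER_CUBIC))
E
```

```text
[ 0.6389 -0.0325  0.1056] 0.038519377499008356 29.7833
scene 30 [ 0.6417 -0.051   0.1068] [ 0.6582 -0.0164  0.1391] [ 0.6505 -0.0321  0.1207]
[271 255   1]
top 9 [ 0.622  -0.0893  0.4746] [0.6538 0.0048 0.4899] [ 0.6424 -0.0525  0.4812]
[327 177   1]
```

View pics/crop2scene.png

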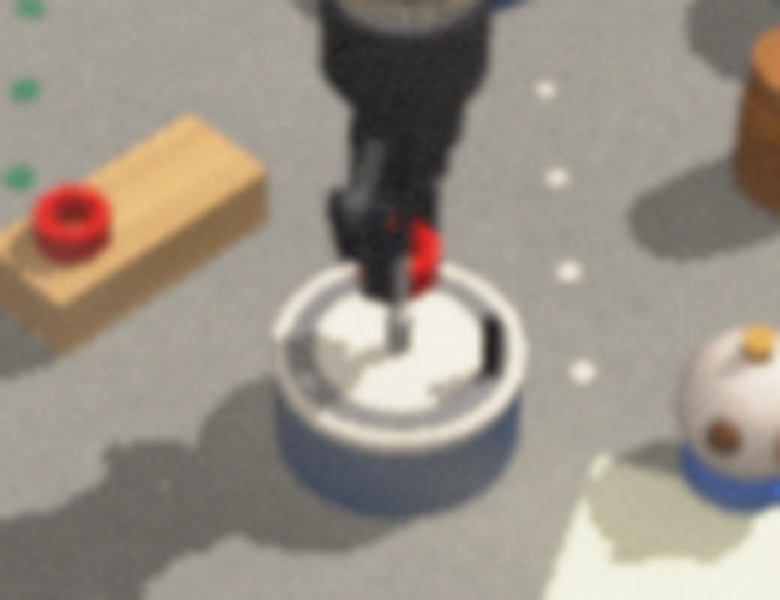

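View pics/crop2top.png

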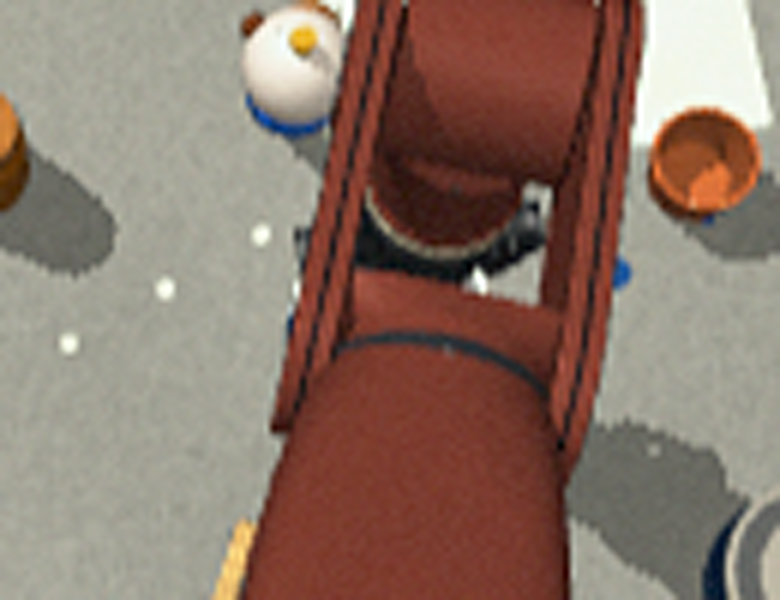

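The scene crop shows the collar's right edge at x≈441 and the spindle at x≈399. That 42 px equals the 20 mm collar radius at this scale, so the collar is aligned in that direction. The top view is blocked by the arm. I'll lower it gently with a force guard.

```bash
python3 - <<'E'
from h import *
hit=move_l([.6385,-.0325,.056],feed=.04,max_force=4)
o=observe(); print(hit,o["eef_pos"],o["ft_force"],o["time_s"])
E
```

```text
True [ 0.63812124 -0.03242614  0.05830371] [-2.06469695  0.19063985  5.830649  ] 30.9583
```

It made contact at the expected height (0.058), so the collar is on the disc. I'll release, retreat and check.

```bash
python3 - <<'E'
from h import *
gripper_to(.056)
move_l([.6385,-.0325,.16],feed=.1)
movep([.45,-.2,.25],[np.pi,0,np.radians(10)]); hold(.3)
for n in("top","scene"):
    im,d=get_image(n); P=cloud(n,d); cv2.imwrite(f"pics/{n}3.png",im[:,:,::-1])
    R=im.astype(int); red=(R[...,0]>130)&(R[...,1]<70)&(R[...,2]<70)&(np.hypot(P[...,0]-.6385,P[...,1]+.0325)<.05)
    q=P[red]; t=q[q[:,2]>.071]; print(n,red.sum(),cv2.minEnclosingCircle(t[:,:2].astype(np.float32)),q[:,2].max(),np.median(t[:,2]))
    if n=="scene": cv2.imwrite("pics/crop3.png",cv2.resize(im[180:320,170:360,::-1],None,fx=4,fy=4,interpolation=cv2.INTER_CUBIC))
print(observe()["time_s"])
E
```

```text
top 55 ((0.6362563967704773, -0.0301198810338974), 0.019078390672802925) 0.0805477620073658 0.07389303627290467
scene 59 ((0.6386105418205261, -0.03800472617149353), 0.017796488478779793) 0.08287910082782024 0.07434735715870189
33.9
```

View pics/crop3.png

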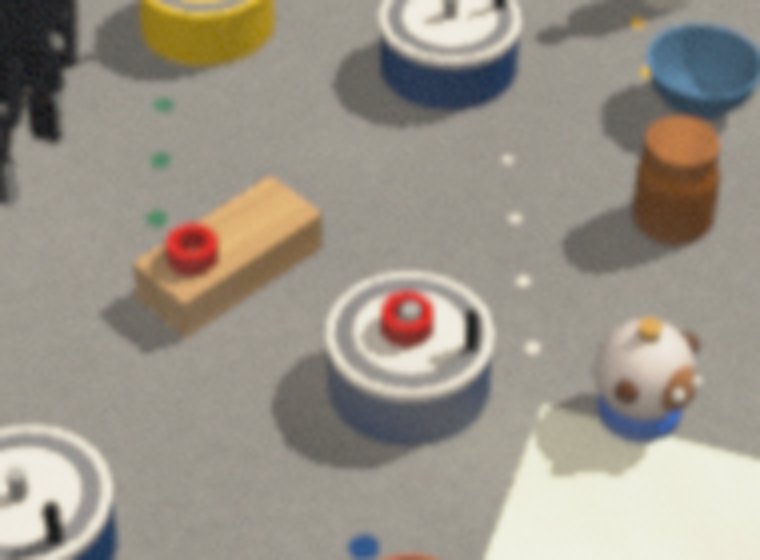

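View pics/top3.png

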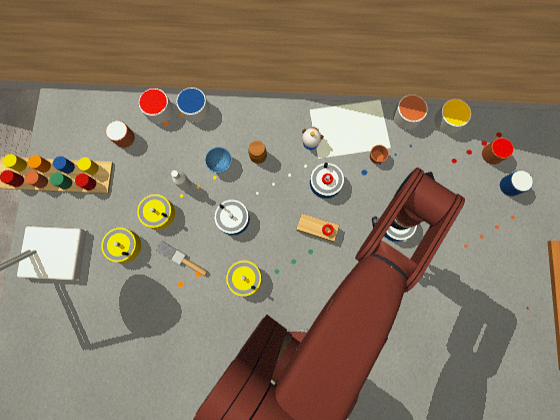

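The crop shows the collar flat on the middle disc at (407,318), with the spindle tip in its hole at (408,310). The other collar is still on the block at (191,249). The top view shows the other things where they were, and the robot is clear.

```bash
python3 -c "
from plant import *
print(job_done())"
```

```text
the job is handed in; nothing more can be done
None
```

Job handed in at about 34 s: only the middle turntable dragged (about 3.8 N, against under 1 N on average for the other two), its spindle now carries a collar flat on the disc, and the spare collar is still on the block.

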